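Clear the jammed coffee capsule

ROBOT

A 6-joint arm with a two-finger parallel gripper is mounted at the origin on the work surface. World frame = base frame: x ahead of the robot, y to its left, z up, the work surface at z = 0. Lengths are in m, angles in rad, forces in N, time in s.
With the tool pointing down it reaches from about 0.35 to 0.975 m from the base axis. Payload 4.9 kg.
Tool frame: the origin (TCP) lies between the finger pads; the fingertips stand 22 mm ahead of it and the grasp point (between the pads) lies 3 mm ahead of it; z points along the fingers, y is the line along which they close (so a half turn about z gives the same grasp; the last joint's range is limited). The gripper opens to 85 mm and grips with 20 to 120 N. Pads are 22 mm wide; open, the fingers measure 114 mm over their backs; the gripper's body (76 mm by 85 mm) begins 54 mm behind the grasp point. The pads swing forward as they close: fully open they stand 13 mm farther back than shut.
Start: joints at [1.215, 0.053, 1.613, -0, 1.476, -0.119], TCP at [0.147, 0.608, 0.253] pointing down, gripper open.
Joint ranges: [-3.01, 3.01], [-1.01, 2.22], [0.06, 2.58], [-1.02, 4.17], [0.09, 2.62], [-3.14, 3.14]. Speed limits (rad/s): [2.57, 2.57, 3.14, 3.14, 3.14, 3.14].

INTERFACE

Orientations are given as a unit quaternion [w, x, y, z].
In Python, from plant import state, grab_frame, get_calibration, job_done, recognise, regions_of gives the robot as it stands.
- The arm moves only by the tool apply_moves, never from a script. Its argument "targets" is a list of rows, each an object with "translation": the shift along the tool's x, y, z normalised to -1 to 1, where 1 is 100 mm, a list of three; "twist": the turn about the tool's z normalised to -1 to 1, where 1 is 0.1 rad; "hand": the opening, from 0 (shut) to 1 (fully open). A call has 1 to 8 rows; each row shifts and turns the commanded pose from where the row before left it, along the tool's axes as they then stand; what a row does not reach is not made up. A row lasts 1/10 s, in which the tool goes at most 50 mm and 8.59 degrees, less where a joint would pass 70% of its speed; a pose out of reach is approached as far as the arm can. A call with a number of a shift or a turn outside -1 to 1 is refused whole. A call with a gripper value outside its range is refused whole. The fingers move at their own pace and stop on an object; the grip force is fixed at half the most. Time passes only in rows, so rows that do not move let the fingers close. It gives the time, the measured TCP pose, the force, the opening and the grip force at its end, in the units of the state.
- state(): the state, without advancing time (a new reading comes with each control period).
- grab_frame(name): name is "scene" or "top"; returns the picture (384x512x3 uint8, red, green, blue); there is no depth.
- get_calibration(name): a dict with "camera_matrix" (3x3 intrinsics, pixels), "pose" (4x4, takes a point from camera to world coordinates). Camera axes: x right, y up, looking along -z (the intrinsics and any distortion apply to the point x, -y, -z); pixel columns grow to the right and rows downward; lengths in m; the calibration is good to about 2 mm. A picture is of the moment at which its call begins. get_calibration takes no time and is no camera call.
- job_done(): hands the job in; it is judged then, once.
Trained networks look in the newest picture that a camera, given by its name, has taken for a name from the list of things; names that differ only in an ending like _2 or _b are one class to them, and where a whole thing is asked for, a point or a joint stands for the part that bears it (a point fixed in the world has none). Each returns a list of dicts, best first, with "score" (0 to 1); they miss things now and then, are a little off and sometimes report something else, mostly with a low value. They report only what shows in the picture. A call takes as long as a camera call.
- recognise(camera, query): "point" ([x, y, z] in m, in world coordinates, good to about 4 mm: the middle of the surface that is visible of it).
- regions_of(camera, query): "pixels" (384x512 bool, what is visible of it).
The state is a dict: "time": time; "joint_pos": joint angles; "joint_vel": joint speeds; "joint_efforts": joint torques, N m; "tool_pos": TCP position; "tool_rot": TCP orientation; "contact_force": force on the tool from outside, world axes, zero at the start; "ft_torque": the same for the moment, N m; "gripper_width": opening from 0.0 (shut) to 1.0 (fully open); "grasp_force": force on a finger pad.
Only numpy, scipy, OpenCV 4.12 (cv2) and the standard library are available. Lean on these libraries where they do the work, as an engineer would, in place of code of your own. Each camera call takes 0.05 s, during which the arm holds its last target. There are 200 camera calls.

TASK

A coffee capsule has jammed inside the sloping clear tube of the capsule dispenser: take the wooden spoon from its rest and, with the end of its handle, push the capsule down the tube and out of the lower end so that it drops into the dispenser's catch tray. Then draw the spoon out of the tube and lay it down flat, not touching the dispenser. Never touch the capsule with the gripper, do not force the spoon hard against the tube, and leave the other things on the ledge where they stand.

Things in the scene. Friction and masses are not known exactly. Their poses are not given: they have to be found in the camera images.
- stand: stainless stand of the capsule dispenser, fixed. Origin on the ledge midway below the tube; own z up, own +y level, from the tube's upper mouth towards its lower exit (roughly world +y). Base plate 100 mm wide, 6 mm thick, y -86..170 mm. Two plain posts 50 mm wide at y -45 and +42 mm carry the tube. Its +y end is the catch tray.
- tray (a point): centre of the catch tray's floor (stand y +114 mm), 6 mm above the ledge. The tray is part of the stand: inside 94 mm along the stand's x by 106 mm along its y, walls 3 mm thick, their tops 36 mm above the ledge (42 mm at the far end).
- tube: clear acrylic tube, fixed on the stand, open at both ends: 150 mm long, bore 40 mm, outside 46 mm. Origin at the centre of its upper mouth, 136 mm above the ledge; own +y runs down along its axis to the lower exit (24 degrees below level), own z out of its upper side. A steel strip on a spring runs along each side of the bore (x +-18.5 mm, 10 mm high, y 18..148 mm).
- tube_mouth (a point): centre of the tube's upper mouth
- tube_exit (a point): centre of the tube's lower exit, 75 mm above the ledge. The two strips squeeze the capsule's rim with about 6 N each, so it does not slide by itself; pushing it takes roughly 4 to 10 N all the way and it drops out when its rim leaves the strips at this end. Free of the capsule, the strips come in to x +-16.5 mm.
- capsule: the jammed coffee capsule: brown lacquered aluminium, 28 mm long, flat lid with a 37 mm rim, body tapering from 31 to 17 mm at the nose, 12 g. Origin at the centre of the lid, own +y from lid to nose. It starts in the tube, lid towards the upper mouth and 25 to 60 mm inside, the nose dropped about 0.2 rad from the tube's axis.
- capsule_mid (a point): point on the jammed capsule's axis 12 mm from the lid
- spoon: beechwood spoon, 263 mm long, about 45 g: straight round handle 12 mm thick, flat oval bowl 40 mm wide and 12 mm thick. Origin on the handle's axis 130 mm from the handle's end; own +y along the handle to that end, own z out of the bowl's face. Handle y -70..130 mm, bowl y -133..-66 mm, balances near y -30 mm. It starts flat on the rest, axis 28 mm above the ledge.
- spoon_tip (a point): centre of the flat end of the spoon's handle (spoon y +130 mm)
- spoon_neck (a point): point on the handle's axis near the bowl (spoon y -50 mm)
- spoon_rest: beechwood spoon rest, fixed, keyhole-shaped. Origin on the ledge; own +y is where the spoon's handle points. Floor 22 mm high, rims 10 mm higher. Round dish end 96 mm across, centred at y -45 mm; neck 46 mm wide (to y 70 mm) with a 26 mm channel for the handle. Only the last 120 mm or so of the handle stand out beyond the neck, free for fingers.
- canister: closed tin coffee canister, round, 96 mm across, 152 mm tall with its knob. Bystander. Origin under its centre.
- moka_top: aluminium upper half of a moka pot with lid and black handle, 86 mm across the body, 120 mm tall. Bystander. Origin under its centre.
- cup: white ceramic espresso cup, 62 mm across, 55 mm tall. Bystander. Origin under its centre.
- milk_jug: stainless milk jug with handle, 80 mm across, 95 mm tall. Bystander. Origin under its centre.
- sugar_jar: glass sugar jar with steel cap, 68 mm across, 85 mm tall. Bystander. Origin under its centre.
- scoop: steel coffee scoop, 42 mm across and 24 mm tall, with a thin straight handle along its own +y. Bystander. Origin under its centre.
- spare_capsule: second capsule, the same as the jammed one, standing lid down on the ledge; origin at its lid's centre. Bystander.

How it is judged:
By the outcome, as a careful person would: the job done as asked, in the order asked, and still so for the second after the job is handed in, with the robot touching nothing.
It also fails if it takes over 61 s, if anything falls off the work surface, if the arm or the gripper's body presses on something with over 40 N, if the wrist force passes 120 N, or if a joint passes its speed limit or range.

## Working session

There is one attempt and no reset: what is moved stays moved. The work goes in short steps, Python scripts to look and compute and a tool call to move; the robot and the scene stay as the last step left them, time stands still between calls to the robot, and variables do not carry over. Pictures are saved under pics/ and viewed, at most 10 in all, crops included, and the job is handed in when it is done.

Besides the shell and the picture viewer there is one more tool, called by a JSON object that holds its "name" and its "arguments". apply_moves: Moves the arm, as the interface text tells. Its arguments: {"type":"object","properties":{"targets":{"type":"array"}},"required":["targets"]}

```bash
mkdir -p pics; ls
python3 - <<'E'
from plant import *
import cv2,numpy as np
s=state();print(s)
for c in("scene","top"):
    f=grab_frame(c);cv2.imwrite(f"pics/{c}0.png",cv2.resize(f[:,:,::-1],(800,600)))
    k=get_calibration(c);print(c,k["camera_matrix"],np.round(k["pose"],4).tolist(),k.keys())
    for q in("stand","tube","capsule","capsule_mid","spoon","spoon_tip","spoon_neck","spoon_rest","tube_mouth","tube_exit","tray","canister","moka_top","cup","milk_jug","sugar_jar","scoop","spare_capsule"):
        try:r=recognise(c,q)
        except Exception as e:print(q,e);continue
        print(q,[(np.round(d["point"],4).tolist(),round(d["score"],2)) for d in r[:2]])
E
```

```text
pics
{'time': 0.0, 'joint_pos': array([ 1.21501532e+00,  5.33324729e-02,  1.61431984e+00, -3.32323384e-05,
        1.47599500e+00, -1.19005242e-01]), 'joint_vel': array([-1.25727275e-03,  2.39977595e-03, -1.13539980e-03,  6.98212320e-05,
       -1.21755542e-03,  7.70645053e-04]), 'joint_efforts': array([ 9.65297513e-04, -3.93696713e+01, -3.70170307e+01,  7.19144373e-05,
        6.72749185e-03,  9.33512808e-06]), 'tool_pos': array([0.14641057, 0.60700361, 0.25206266]), 'tool_rot': array([-2.25520750e-04,  1.18109885e-01,  9.93000000e-01, -1.00240738e-03]), 'contact_force': array([ 0.07315346, -0.10316327,  0.41791626]), 'ft_torque': array([-0.01624493,  0.00329634,  0.01449577]), 'grasp_force': 0.0, 'gripper_width': 0.9983319669696863}
scene [[459.96184935   0.         252.32726373]
 [  0.         459.96184935 189.15666395]
 [  0.           0.           1.        ]] [[-0.6355, -0.612, 0.4707, 1.3092], [0.772, -0.495, 0.3986, 0.6374], [-0.011, 0.6167, 0.7871, 1.2957], [0.0, 0.0, 0.0, 1.0]] dict_keys(['camera_matrix', 'pose'])
stand [([0.5989, 0.1416, 0.0018], 0.84)]
tube [([0.5983, 0.0
[... 1352 characters left out ...]
[([0.5512, -0.3694, 0.0303], 0.66), ([0.5815, 0.0684, 0.1198], 0.51)]
spoon_neck [([0.548, -0.3633, 0.0302], 0.78)]
spoon_rest [([0.5453, -0.3964, 0.0236], 0.77), ([0.5552, -0.3648, 0.0288], 0.44)]
tube_mouth [([0.5819, 0.0665, 0.1187], 0.59)]
tube_exit [([0.5817, 0.0667, 0.1173], 0.65)]
tray [([0.578, 0.0642, 0.1193], 0.27)]
canister [([0.6139, 0.3869, 0.135], 0.96)]
moka_top [([0.6789, -0.3061, 0.0883], 0.67)]
cup [([0.3937, 0.3623, 0.023], 0.81), ([0.5823, 0.0655, 0.1193], 0.52)]
milk_jug [([0.7644, -0.1581, 0.0467], 0.82)]
sugar_jar [([0.764, 0.0889, 0.0856], 0.64)]
scoop [([0.724, -0.0589, 0.0178], 0.64), ([0.6764, -0.3071, 0.0884], 0.26)]
spare_capsule [([0.4581, 0.284, 0.0236], 0.52)]
```

View pics/scene0.png

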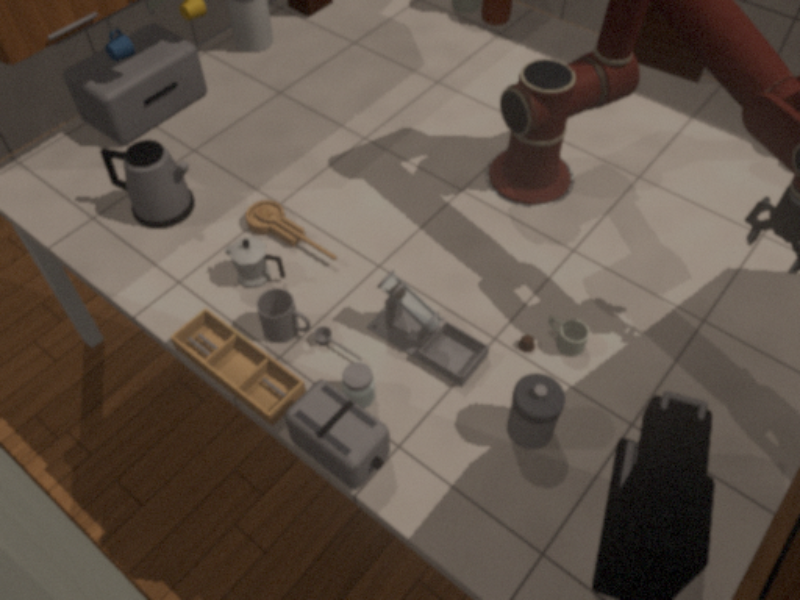

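View pics/top0.png

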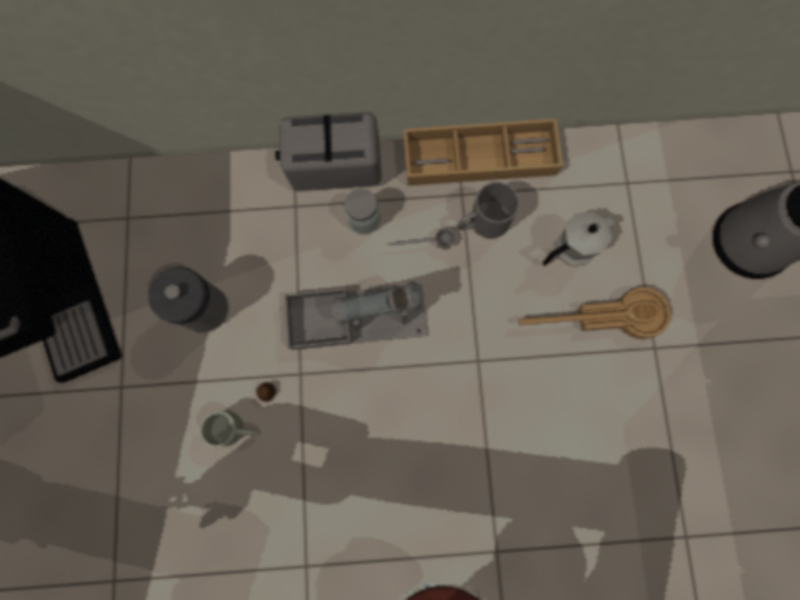

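The scene picture (800x600) shows the spoon rest at about (285,230) and the dispenser with its tube at about (412,310). The top picture shows the spoon handle end at (520,320), the bowl at (645,312), and the tube from mouth (412,296) to exit (340,308), with a brown capsule near the mouth at (402,298). Next I'll fit the stand and spoon poses to the silhouettes.

```bash
cat > h.py <<'E'
from plant import *
import cv2,numpy as np
from scipy.optimize import minimize
C={c:get_calibration(c) for c in("scene","top")}
def proj(c,P):
    K=C[c]["camera_matrix"];T=np.linalg.inv(C[c]["pose"])
    q=np.c_[P,np.ones(len(P))]@T.T
    return np.c_[K[0,0]*q[:,0]/-q[:,2]+K[0,2],K[1,1]*q[:,1]/q[:,2]+K[1,2]]
def box(x0,x1,y0,y1,z0,z1): return np.array([[x,y,z] for x in(x0,x1) for y in(y0,y1) for z in(z0,z1)])/1e3
a=np.linspace(0,2*np.pi,32)[:,None]
def cyl(p,d,u,v,r,L): return np.vstack([p+k*d*L+r*(np.cos(a)*u+np.sin(a)*v) for k in(0,1)])
t=np.radians(24);TD=np.array([0,np.cos(t),-np.sin(t)]);TZ=np.array([0,np.sin(t),np.cos(t)]);X=np.array([1.,0,0])
TM=np.array([0,-.075*np.cos(t),.136])
TUBE=[cyl(TM,TD,X,TZ,.023,.15)]
STAND=[box(-50,50,-86,170,0,6),box(-50,50,58,61,0,36),box(-50,50,167,170,0,42),box(-50,-47,58,170,0,36),box(47,50,58,170,0,36),box(-25,25,-47,-43,0,110),box(-25,25,40,44,0,75)]
Y=np.array([0,1.,0]);Z=np.array([0,0,1.])
BOWL=np.vstack([np.c_[.020*np.cos(a),-.0995+.0335*np.sin(a),0*a+z] for z in(-.006,.006)])
SPOON=[cyl(-.07*Y,Y,X,Z,.006,.2),BOWL]
def pose(P,x,y,w,z=0,pitch=0):
    # pitch>0: +y end goes down
    cp,sp=np.cos(pitch),np.sin(pitch);P=P@np.array([[1,0,0],[0,cp,sp],[0,-sp,cp]]).T if 0 else np.c_[P[:,0],cp*P[:,1]+sp*P[:,2],-sp*P[:,1]+cp*P[:,2]]
    c,s=np.cos(w),np.sin(w);return P@np.array([[c,-s,0],[s,c,0],[0,0,1]]).T+[x,y,z]
S=4
def render(c,parts):
    m=np.zeros((384*S,512*S),np.uint8)
    for P in parts:
        h=cv2.convexHull(((proj(c,P)+.5)*S-.5).astype(np.float32)).round().astype(np.int32);cv2.fillPoly(m,[h],1)
    return cv2.resize(m.astype(np.float32),(512,384),interpolation=cv2.INTER_AREA)
def fit(M,parts,x0,z=0,pitch=0):
    """M:{cam:mask}; fits x,y,yaw (x mirrored shapes are symmetric)"""
    f=lambda p:sum(1-np.minimum(r,m).sum()/np.maximum(r,m).sum() for c,m in M.items() for r in[render(c,[pose(P,*p,z,pitch) for P in parts])])/len(M)
    best=None
    for k in range(3):
        x0=np.array(x0);r=minimize(f,x0,method="Nelder-Mead",options=dict(initial_simplex=x0+np.vstack([np.zeros(3),np.diag([.012,.012,.12])*(-1)**k]),xatol=1e-4,fatol=1e-5));x0=r.x
    return r.x,r.fun
def mask(c,q,near=None):
    r=regions_of(c,q)
    return [(d["score"],d["pixels"]) for d in r]
E
python3 - <<'E'
from h import *
R={}
for c in C:
    grab_frame(c)
    for q in("stand","tube","spoon"):
        r=mask(c,q);R[c,q]=r[0][1].astype(float) if r else None
        print(c,q,[(round(s,2),m.sum(),np.round(np.argwhere(m).mean(0))) for s,m in r[:3]])
np.save("R.npy",R,allow_pickle=True)
g=[.577,.09,0]
U={c:np.maximum(R[c,"stand"],R[c,"tube"]) for c in C}
print("both",fit(U,STAND+TUBE,g));
for c in C: print(c,fit({c:U[c]},STAND+TUBE,g),fit({c:R[c,"tube"]},TUBE,g))
print("tube",fit({c:R[c,"tube"] for c in C},TUBE,g))
g=[.55,-.34,.05]
print("spoon",fit({c:R[c,"spoon"] for c in C},SPOON,g,.028))
for c in C: print(c,fit({c:R[c,"spoon"]},SPOON,g,.028))
E
```

```text
scene stand [(0.91, np.int64(1858), array([220., 276.]))]
scene tube [(0.71, np.int64(666), array([194., 263.]))]
scene spoon [(0.35, np.int64(1395), array([263., 342.]))]
top stand [(0.72, np.int64(2162), array([206., 220.]))]
top tube [(0.98, np.int64(916), array([193., 241.]))]
top spoon [(0.68, np.int64(448), array([201., 387.]))]
both (array([0.58890834, 0.07115683, 0.0325785 ]), np.float64(0.04084607649994765))
scene (array([0.58987812, 0.07207295, 0.03299791]), np.float64(0.035635713076904496)) (array([0.59061885, 0.07324535, 0.0267359 ]), np.float64(0.04740468534680753))
top (array([0.58866146, 0.07099337, 0.0324297 ]), np.float64(0.04135835355867323)) (array([0.58900174, 0.07064412, 0.01993931]), np.float64(0.07007466973004017))
tube (array([0.58972826, 0.07197453, 0.02281893]), np.float64(0.0665669526484427))
spoon (array([ 0.55104699, -0.3127853 ,  0.00667977]), np.float64(0.6192640692640692))
scene (array([ 0.55, -0.34,  0.05]), np.float64(1.0))
top (array([ 0.55104699, -0.3127853 ,  0.00667977]), np.float64(0.23852813852813848))
```

Run:
```python
from h import *
g=[.551,-.3128,.0067]
M={}
exp={c:render(c,[pose(P,*g,.028) for P in SPOON]) for c in C}
for c in C:
  f=grab_frame(c)
  print(c,[ (q,round(s,2),m.sum(),round(np.minimum(m,exp[c]).sum()/np.maximum(m,exp[c]).sum(),2)) for q in("spoon","spoon_neck","spoon_tip") for s,m in mask(c,q)])
  best=max([m for q in("spoon","spoon_neck","spoon_tip") for s,m in mask(c,q)],key=lambda m:np.minimum(m,exp[c]).sum()/np.maximum(m,exp[c]).sum())
  M[c]=best.astype(float);print(fit({c:M[c]},SPOON,g,.028))
p,e=fit(M,SPOON,g,.028);print(p,e)
im=[]
for c,(x,y) in zip(C,((205,150),(375,200))):
  f=grab_frame(c)[:,:,::-1].copy()
  f=cv2.resize(f,None,fx=8,fy=8,interpolation=cv2.INTER_CUBIC)
  for P in [pose(P,*p,.028) for P in SPOON]:
    cv2.polylines(f,[cv2.convexHull(((proj(c,P)+.5)*8).astype(np.int32))],1,(0,255,0),1)
  cs,_=cv2.findContours(cv2.resize(M[c].astype(np.uint8),None,fx=8,fy=8,interpolation=0),0,1);cv2.drawContours(f,cs,-1,(0,0,255),1)
  im.append(f[(y-36)*8:(y+36)*8,(x-50)*8:(x+50)*8][:,:800])
cv2.imwrite("pics/sp.png",cv2.resize(np.vstack(im),(416,600)));cv2.imwrite("pics/spt.png",im[1])
```

```text
scene [('spoon', 0.48, np.int64(231), np.float32(0.62)), ('spoon', 0.46, np.int64(643), np.float32(0.0)), ('spoon_tip', 0.84, np.int64(219), np.float32(0.69))]
(array([ 0.55330695, -0.31127133,  0.0093158 ]), np.float64(0.24726237406920715))
top [('spoon', 0.87, np.int64(469), np.float32(0.78)), ('spoon', 0.34, np.int64(571), np.float32(0.0)), ('spoon_neck', 0.55, np.int64(571), np.float32(0.82)), ('spoon_tip', 0.94, np.int64(605), np.float32(0.84))]
(array([ 0.55206639, -0.31468483,  0.00590622]), np.float64(0.14139444173573867))
[ 0.55226948 -0.31410367  0.00426833] 0.19992269319871658
```

View pics/spt.png

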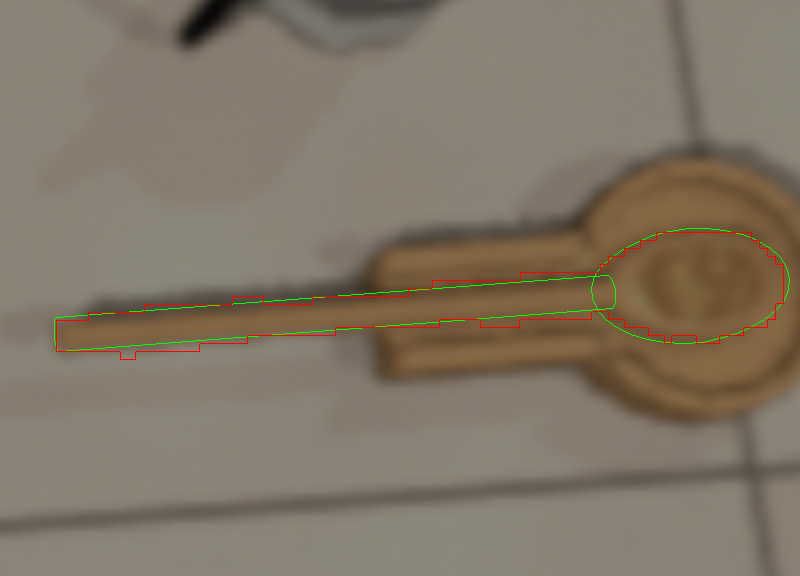

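The fit agrees with the mask: handle end at about (55,335), bowl to (790,285). The spoon origin is at (0.552,-0.314) and its yaw is near 0.005, so I'm setting off.

{"name": "apply_moves", "arguments": {"targets": [{"translation": [0,0,0],"twist": 1,"hand": 1},{"translation": [0,0,0],"twist": 1,"hand": 1},{"translation": [0,0,0],"twist": 1,"hand": 1},{"translation": [0,0,0],"twist": 1,"hand": 1},{"translation": [0,0,0],"twist": 1,"hand": 1},{"translation": [0,0,0],"twist": 1,"hand": 1},{"translation": [0,0,0],"twist": 1,"hand": 1},{"translation": [0,0,0],"twist": 1,"hand": 1}]}}

```text
time: 3.9
tool_pos: [0.1466, 0.6075, 0.2533]
tool_rot: [0.0, 0.497, 0.868, -0.0]
contact_force: [0.4, -0.1, -0.3]
gripper_width: 0.999
grasp_force: 0.0
```

{"name": "apply_moves", "arguments": {"targets": [{"translation": [0,0,0],"twist": 1,"hand": 1},{"translation": [0,0,0],"twist": 1,"hand": 1},{"translation": [0,0,0],"twist": 1,"hand": 1},{"translation": [0,0,0],"twist": 1,"hand": 1},{"translation": [0,0,0],"twist": 1,"hand": 1},{"translation": [0,0,0],"twist": 0.3,"hand": 1},{"translation": [-0.36,0.165,0],"twist": 0,"hand": 1},{"translation": [-0.36,0.165,0],"twist": 0,"hand": 1}]}}

```text
time: 4.7
tool_pos: [0.1799, 0.5352, 0.2529]
tool_rot: [0.0, 0.705, 0.709, -0.0]
contact_force: [0.9, -0.4, 0.5]
gripper_width: 1.002
grasp_force: 0.0
```

{"name": "apply_moves", "arguments": {"targets": [{"translation": [-0.36,0.165,0],"twist": 0,"hand": 1},{"translation": [-0.36,0.165,0],"twist": 0,"hand": 1},{"translation": [-0.36,0.165,0],"twist": 0,"hand": 1},{"translation": [-0.36,0.165,0],"twist": 0,"hand": 1},{"translation": [-0.36,0.165,0],"twist": 0,"hand": 1},{"translation": [-0.36,0.165,0],"twist": 0,"hand": 1},{"translation": [-0.36,0.165,0],"twist": 0,"hand": 1},{"translation": [-0.36,0.165,0],"twist": 0,"hand": 1}]}}

```text
time: 5.5
tool_pos: [0.3134, 0.2468, 0.2536]
tool_rot: [0.0, 0.706, 0.709, 0.0]
contact_force: [1.1, -0.1, -0.2]
gripper_width: 0.998
grasp_force: 0.0
```

{"name": "apply_moves", "arguments": {"targets": [{"translation": [-0.36,0.165,0],"twist": 0,"hand": 1},{"translation": [-0.36,0.165,0],"twist": 0,"hand": 1},{"translation": [-0.36,0.165,0],"twist": 0,"hand": 1},{"translation": [-0.36,0.165,0],"twist": 0,"hand": 1},{"translation": [-0.36,0.165,0],"twist": 0,"hand": 1},{"translation": [-0.36,0.165,0],"twist": 0,"hand": 1},{"translation": [-0.36,0.165,0],"twist": 0,"hand": 1},{"translation": [-0.36,0.165,0],"twist": 0,"hand": 1}]}}

```text
time: 6.3
tool_pos: [0.4467, -0.041, 0.2536]
tool_rot: [0.0, 0.706, 0.708, 0.0]
contact_force: [0.9, 0.4, 0.5]
gripper_width: 1.0
grasp_force: 0.0
```

{"name": "apply_moves", "arguments": {"targets": [{"translation": [-0.39,0.175,0],"twist": 0,"hand": 1},{"translation": [-0.39,0.175,0],"twist": 0,"hand": 1},{"translation": [-0.39,0.175,0],"twist": 0,"hand": 1},{"translation": [-0.39,0.175,0],"twist": 0,"hand": 1},{"translation": [-0.39,0.175,0],"twist": 0,"hand": 1},{"translation": [-0.38,0.175,0.2],"twist": 0,"hand": 0.7},{"translation": [0,0,0.4],"twist": 0,"hand": 0.6},{"translation": [0,0,0.4],"twist": 0,"hand": 0.6}]}}

```text
time: 7.1
tool_pos: [0.553, -0.2737, 0.1531]
tool_rot: [0.001, 0.706, 0.708, 0.0]
contact_force: [-0.1, 0.6, -0.2]
gripper_width: 0.599
grasp_force: 0.0
```

Run:
```python
from h import *
s=state();print(s["tool_pos"],s["tool_rot"],s["gripper_width"])
c="top";f=grab_frame(c)[:,:,::-1].copy()
f=cv2.resize(f,None,fx=6,fy=6,interpolation=cv2.INTER_CUBIC)
for P in [pose(P,.552,-.314,.005,.028) for P in SPOON]: cv2.polylines(f,[cv2.convexHull(((proj(c,P)+.5)*6).astype(np.int32))],1,(0,255,0),1)
u=proj(c,np.array([s["tool_pos"]]))[0]*6;cv2.circle(f,tuple(u.astype(int)),5,(0,0,255),1)
cv2.imwrite("pics/a.png",f[940:1440,1950:2650])
```

```text
[ 0.55297894 -0.27367593  0.1530631 ] [1.23575247e-03 7.06321641e-01 7.07889918e-01 2.77073541e-04] 0.5986147149359734
```

View pics/a.png

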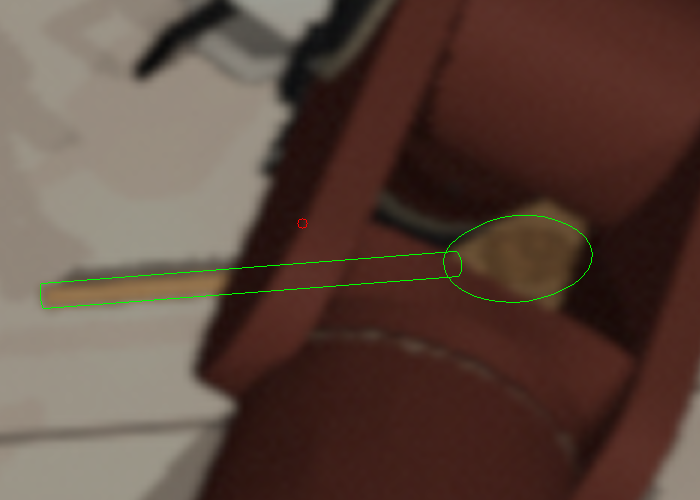

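The arm hides the grasp in the top view, but the visible handle end at (40,295) still lies on the fitted line. Descending.

{"name": "apply_moves", "arguments": {"targets": [{"translation": [0,0,0.4],"twist": 0,"hand": 0.6},{"translation": [0,0,0.4],"twist": 0,"hand": 0.6},{"translation": [0,0,0.3],"twist": 0,"hand": 0.6},{"translation": [0,0,0.07],"twist": 0,"hand": 0.6},{"translation": [0,0,0],"twist": 0,"hand": 0},{"translation": [0,0,0],"twist": 0,"hand": 0},{"translation": [0,0,0],"twist": 0,"hand": 0},{"translation": [0,0,0],"twist": 0,"hand": 0}]}}

```text
time: 7.95
tool_pos: [0.5538, -0.2729, 0.039]
tool_rot: [0.002, 0.706, 0.709, 0.001]
contact_force: [0.5, 0.2, 2.9]
gripper_width: 0.111
grasp_force: 58.5
```

{"name": "apply_moves", "arguments": {"targets": [{"translation": [0,0,0],"twist": 0,"hand": 0},{"translation": [0,0,0],"twist": 0,"hand": 0},{"translation": [0,0,0],"twist": 0,"hand": 0}]}}

```text
time: 8.25
tool_pos: [0.5538, -0.2728, 0.0384]
tool_rot: [0.002, 0.706, 0.709, 0.001]
contact_force: [1.7, -0.0, 6.5]
gripper_width: 0.112
grasp_force: 58.9
```

{"name": "apply_moves", "arguments": {"targets": [{"translation": [0,0,-0.1],"twist": 0,"hand": 0},{"translation": [0,0,-0.2],"twist": 0,"hand": 0},{"translation": [0,0,-0.2],"twist": 0,"hand": 0},{"translation": [0,0,-0.1],"twist": 0,"hand": 0},{"translation": [0,0,0],"twist": 0,"hand": 0}]}}

```text
time: 8.75
tool_pos: [0.5528, -0.2723, 0.0981]
tool_rot: [0.001, 0.706, 0.708, 0.0]
contact_force: [0.5, -0.5, -0.8]
gripper_width: 0.114
grasp_force: 58.5
```

Run:
```python
from h import *
s=state();print(s["tool_pos"],s["contact_force"],s["ft_torque"])
c="scene";f=grab_frame(c)[:,:,::-1].copy()
k=5;f=cv2.resize(f,None,fx=k,fy=k,interpolation=cv2.INTER_CUBIC)
dz=s["tool_pos"][2]-.0384
for P in [pose(P,.553,-.314,.005,.028+dz) for P in SPOON]: cv2.polylines(f,[cv2.convexHull(((proj(c,P)+.5)*k).astype(np.int32))],1,(0,255,0),1)
u=proj(c,np.array([[.553,-.314,.03]]))[0]*k;x,y=u.astype(int)
cv2.imwrite("pics/b.png",f[y-300:y+250,x-350:x+350])
```

```text
[ 0.55279285 -0.27230499  0.09805954] [ 0.45237469 -0.546856   -0.8300057 ] [0.01034485 0.00214868 0.04255817]
```

View pics/b.png

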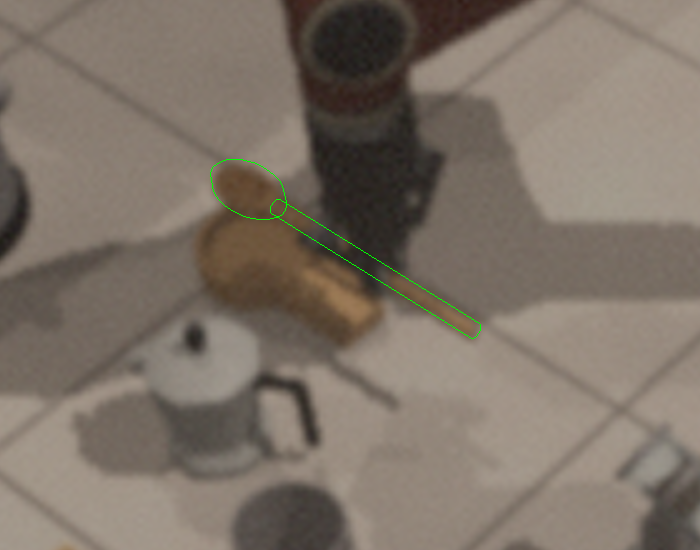

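The spoon is held level, with bowl at (248,188) and tip at (478,332). I'll shift it 105 mm along its own axis, lay the bowl on the rims of the rest's neck and tilt the tip down to the ledge. Then I can regrip at the spoon's neck.

{"name": "apply_moves", "arguments": {"targets": [{"translation": [0.35,0,0],"twist": 0,"hand": 0},{"translation": [0.35,0,0],"twist": 0,"hand": 0},{"translation": [0.35,0,0],"twist": 0,"hand": 0},{"translation": [0,0,0.2],"twist": 0,"hand": 0},{"translation": [0,0,0.2],"twist": 0,"hand": 0},{"translation": [0,0,0.1],"twist": 0,"hand": 0},{"translation": [0,0,0.05],"twist": 0,"hand": 0}]}}

```text
time: 9.5
tool_pos: [0.5505, -0.1664, 0.0394]
tool_rot: [-0.002, 0.706, 0.708, -0.001]
contact_force: [0.3, 2.0, 1.0]
gripper_width: 0.113
grasp_force: 58.8
```

{"name": "apply_moves", "arguments": {"targets": [{"translation": [0,0,0.05],"twist": 0,"hand": 0},{"translation": [0,0,0.04],"twist": 0,"hand": 0}]}}

```text
time: 9.7
tool_pos: [0.5523, -0.1674, 0.0327]
tool_rot: [0.001, 0.706, 0.708, 0.0]
contact_force: [0.7, 0.9, 2.8]
gripper_width: 0.113
grasp_force: 58.8
```

{"name": "apply_moves", "arguments": {"targets": [{"translation": [0,0,0.03],"twist": 0,"hand": 0},{"translation": [0,0,0],"twist": 0,"hand": 0}]}}

```text
time: 9.9
tool_pos: [0.5519, -0.1674, 0.0296]
tool_rot: [0.0, 0.706, 0.708, -0.0]
contact_force: [-0.5, 0.6, 2.5]
gripper_width: 0.114
grasp_force: 58.9
```

{"name": "apply_moves", "arguments": {"targets": [{"translation": [0,0,0],"twist": 0,"hand": 0.2},{"translation": [0,0,0],"twist": 0,"hand": 0.5},{"translation": [0,0,0],"twist": 0,"hand": 0.6},{"translation": [0,0,-0.1],"twist": 0,"hand": 0.6},{"translation": [0,0,-0.35],"twist": 0,"hand": 0.6},{"translation": [0,0,-0.35],"twist": 0,"hand": 0.6},{"translation": [0,0,0],"twist": 0,"hand": 0.6}]}}

```text
time: 10.6
tool_pos: [0.5556, -0.1684, 0.1164]
tool_rot: [0.005, 0.706, 0.709, 0.002]
contact_force: [1.7, -0.7, 0.6]
gripper_width: 0.602
grasp_force: 0.0
```

Run:
```python
from h import *
s=state();print(s["tool_pos"],s["gripper_width"])
c="scene";f=grab_frame(c)[:,:,::-1].copy()
print([(d["point"],d["score"]) for q in("spoon_neck","spoon") for d in recognise(c,q)])
k=5;f=cv2.resize(f,None,fx=k,fy=k,interpolation=cv2.INTER_CUBIC)
t=np.radians(8.4)
for P in [pose(P,.552,-.209,.005,.006+.13*np.sin(t),t) for P in SPOON]: cv2.polylines(f,[cv2.convexHull(((proj(c,P)+.5)*k).astype(np.int32))],1,(0,255,0),1)
u=proj(c,np.array([[.553,-.21,.03]]))[0]*k;x,y=u.astype(int)
cv2.imwrite("pics/c.png",f[y-300:y+250,x-350:x+350])
```

```text
[ 0.55556075 -0.16844588  0.11642741] 0.6016779626221129
[([0.559, -0.2552, 0.0332], 0.78)]
```

View pics/c.png

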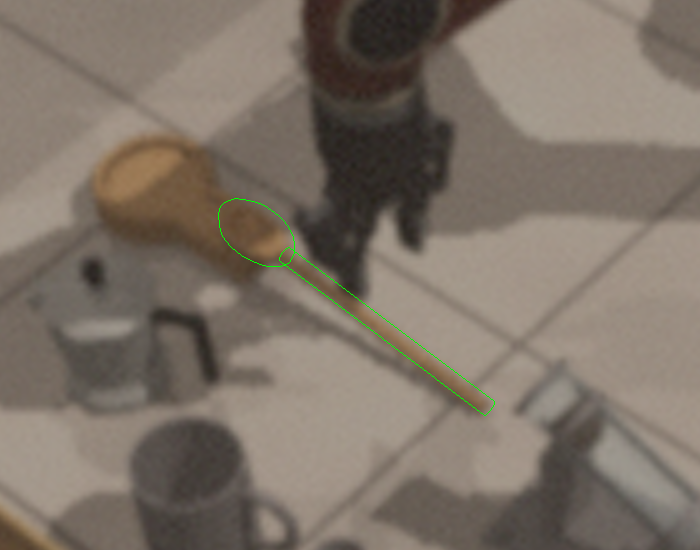

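The spoon lies as predicted: bowl on the rest's neck at (255,232), tip on the ledge at (485,408). Regripping at the neck.

{"name": "apply_moves", "arguments": {"targets": [{"translation": [-0.42,-0.01,0],"twist": 0,"hand": 0.6},{"translation": [-0.42,0,0],"twist": 0,"hand": 0.6},{"translation": [0,0,0.3],"twist": 0,"hand": 0.6},{"translation": [0,0,0.3],"twist": 0,"hand": 0.6},{"translation": [0,0,0.22],"twist": 0,"hand": 0.6},{"translation": [0,0,0],"twist": 0,"hand": 0.6}]}}

```text
time: 11.35
tool_pos: [0.5469, -0.2485, 0.0213]
tool_rot: [-0.006, 0.706, 0.708, -0.001]
contact_force: [-0.2, 0.4, 0.8]
gripper_width: 0.603
grasp_force: 0.0
```

{"name": "apply_moves", "arguments": {"targets": [{"translation": [0,0,0],"twist": 0,"hand": 0},{"translation": [0,0,0],"twist": 0,"hand": 0},{"translation": [0,0,0],"twist": 0,"hand": 0},{"translation": [0,0,0],"twist": 0,"hand": 0},{"translation": [0,0,0],"twist": 0,"hand": 0},{"translation": [0,0,0],"twist": 0,"hand": 0}]}}

```text
time: 11.95
tool_pos: [0.5522, -0.2514, 0.0289]
tool_rot: [0.001, 0.706, 0.709, 0.0]
contact_force: [0.9, 0.5, 5.6]
gripper_width: 0.123
grasp_force: 58.6
```

{"name": "apply_moves", "arguments": {"targets": [{"translation": [0,0,-0.1],"twist": 0,"hand": 0},{"translation": [0,0,-0.3],"twist": 0,"hand": 0},{"translation": [0,0,-0.42],"twist": 0,"hand": 0},{"translation": [0,0,-0.42],"twist": 0,"hand": 0},{"translation": [0.1,0.15,0],"twist": -0.28,"hand": 0},{"translation": [0.1,0.15,0],"twist": 0,"hand": 0},{"translation": [0,0.14,0],"twist": 0,"hand": 0},{"translation": [0,0,0],"twist": 0,"hand": 0}]}}

```text
time: 12.75
tool_pos: [0.595, -0.2283, 0.149]
tool_rot: [-0.002, 0.695, 0.719, -0.0]
contact_force: [0.4, 0.1, -0.3]
gripper_width: 0.119
grasp_force: 58.6
```

```bash
cat >> h.py <<'E'
DC=np.array([-.0297,.913,-.407]);UC=np.array([-.0132,.4065,.9135]);SX=np.array([.9995,.0325,0]);MO=np.array([.5912,.003,.136])
def tipinfo(o,w,pitch,g=-.043):
    """o=world point of the handle axis at the grip"""
    d=np.array([-np.sin(w)*np.cos(pitch),np.cos(w)*np.cos(pitch),-np.sin(pitch)])
    tip=o+(.130-g)*d;v=tip-MO;return tip,[round(1e3*float(v@e),1) for e in(SX,DC,UC)]
def fit5(M,p0,g=-.043):
    """fit handle pose (x,y,z of grip point, yaw, pitch) on masks, handle+bowl"""
    def f(p):
        e=0
        for c,m in M.items():
            parts=[pose(P-[0,g,0],p[0],p[1],p[3],p[2],p[4]) for P in SPOON]
            e+=-np.minimum(render(c,parts),m).sum()/m.sum()
        return e
    return f
E
python3 - <<'E'
from h import *
s=state();p=s["tool_pos"];q=s["tool_rot"];print(p,s["contact_force"],"yaw",np.pi/2-2*np.arctan2(q[1],q[2]) )
w=2*np.arctan2(q[2],q[1])-np.pi/2;print(w)
print(tipinfo(p+[0,0,.0024],w,np.radians(8.4)))
im=[]
k=5
for c in C:
  f=grab_frame(c)[:,:,::-1].copy();f=cv2.resize(f,None,fx=k,fy=k,interpolation=cv2.INTER_CUBIC)
  for P in [pose(P+[0,.043,0],p[0],p[1],w,p[2]+.0024,np.radians(8.4)) for P in SPOON]+[pose(P,.589,.0715,.0325) for P in TUBE]: cv2.polylines(f,[cv2.convexHull(((proj(c,P)+.5)*k).astype(np.int32))],1,(0,255,0),1)
  u=proj(c,np.array([[.59,-.05,.13]]))[0]*k;x,y=u.astype(int);im.append(f[y-250:y+250,x-200:x+200])
cv2.imwrite("pics/d.png",np.hstack(im))
E
```

```text
[ 0.59500785 -0.22832372  0.14899475] [ 0.37298675  0.12290404 -0.32984562] yaw 0.03349951313282551
0.03349951313282573
(array([ 0.58927568, -0.05727562,  0.12612239]), [-3.9, -51.0, -33.5])
```

View pics/d.png

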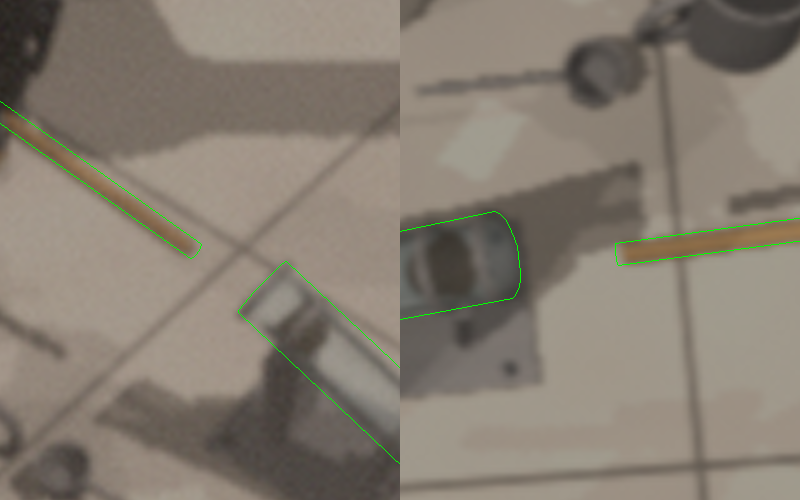

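The model overlays match the spoon (tip at (195,252) left, (618,253) right) and the tube. The capsule's lid shows inside the mouth at (310,325) left and (448,262) right. Entering the mouth.

{"name": "apply_moves", "arguments": {"targets": [{"translation": [0,0.04,-0.04],"twist": 0,"hand": 0},{"translation": [0.25,0,0],"twist": 0,"hand": 0},{"translation": [0.25,0,0],"twist": 0,"hand": 0},{"translation": [0.15,0,0],"twist": 0,"hand": 0},{"translation": [0.09,0,0],"twist": 0,"hand": 0},{"translation": [0,0,0],"twist": 0,"hand": 0}]}}

```text
time: 13.45
tool_pos: [0.5962, -0.1551, 0.1553]
tool_rot: [-0.0, 0.695, 0.719, -0.0]
contact_force: [-0.4, 0.2, -0.9]
gripper_width: 0.119
grasp_force: 58.6
```

```bash
cat > st.py <<'E'
from h import *
s=state();p=s["tool_pos"];q=s["tool_rot"];w=2*np.arctan2(q[2],q[1])-np.pi/2
print(p,s["contact_force"],w,[tipinfo(p+[0,0,.0024],w,np.radians(a)) for a in(8.4,24)])
E
python3 st.py
```

```text
[ 0.59619106 -0.15505513  0.15527323] [-0.38708724  0.15978158 -0.85531592] 0.0331330657039679 [(array([0.59052157, 0.01599505, 0.13240087]), [-0.3, 13.3, 2.0]), (array([0.59095556, 0.00290149, 0.08730779]), [-0.2, 19.7, -44.5])]
```

{"name": "apply_moves", "arguments": {"targets": [{"translation": [0.03,0,-0.07],"twist": 0,"hand": 0},{"translation": [0.03,0,-0.07],"twist": 0,"hand": 0},{"translation": [0.02,0,-0.06],"twist": 0,"hand": 0},{"translation": [0,0,0],"twist": 0,"hand": 0}]}}

```text
time: 13.85
tool_pos: [0.5966, -0.1486, 0.1767]
tool_rot: [0.001, 0.696, 0.718, -0.0]
contact_force: [0.9, -2.4, -3.1]
gripper_width: 0.12
grasp_force: 58.4
```

{"name": "apply_moves", "arguments": {"targets": [{"translation": [0.03,0,-0.08],"twist": 0,"hand": 0},{"translation": [0.03,0,-0.08],"twist": 0,"hand": 0},{"translation": [0.03,0,-0.08],"twist": 0,"hand": 0},{"translation": [0,0,0],"twist": 0,"hand": 0}]}}

```text
time: 14.25
tool_pos: [0.5966, -0.1384, 0.2014]
tool_rot: [0.001, 0.696, 0.718, 0.001]
contact_force: [0.6, -1.8, -0.6]
gripper_width: 0.117
grasp_force: 59.3
```

{"name": "apply_moves", "arguments": {"targets": [{"translation": [0.02,0,-0.06],"twist": 0,"hand": 0},{"translation": [0,0,-0.04],"twist": 0,"hand": 0},{"translation": [0,0,0],"twist": 0,"hand": 0}]}}

```text
time: 14.55
tool_pos: [0.5958, -0.1364, 0.2099]
tool_rot: [-0.0, 0.696, 0.718, 0.0]
contact_force: [-0.0, -0.3, -1.9]
gripper_width: 0.119
grasp_force: 59.7
```

Run:
```python
from h import *
s=state();p=s["tool_pos"];q=s["tool_rot"];w=2*np.arctan2(q[2],q[1])-np.pi/2;print(p,s["contact_force"],w)
c="scene";k=5;f=grab_frame(c)[:,:,::-1].copy();f=cv2.resize(f,None,fx=k,fy=k,interpolation=cv2.INTER_CUBIC);im=[]
for a in(20,24):
  g=f.copy()
  print(a,tipinfo(p+[0,0,.0024],w,np.radians(a)))
  for P in [pose(P+[0,.043,0],p[0],p[1],w,p[2]+.0024,np.radians(a)) for P in SPOON]+[pose(P,.589,.0715,.0325) for P in TUBE]: cv2.polylines(g,[cv2.convexHull(((proj(c,P)+.5)*k).astype(np.int32))],1,(0,255,0),1)
  u=proj(c,np.array([[.59,-.08,.15]]))[0]*k;x,y=u.astype(int);im.append(g[y-250:y+250,x-200:x+200])
cv2.imwrite("pics/e.png",np.hstack(im))
```

```text
[ 0.59582872 -0.13640267  0.20985831] [-0.01740282 -0.2661411  -1.90328083] 0.032390567166219686
20 (array([0.59056401, 0.02607888, 0.15308882]), [0.1, 14.1, 25.0])
24 (array([0.59071051, 0.0215578 , 0.14189287]), [0.1, 14.6, 12.9])
```

View pics/e.png

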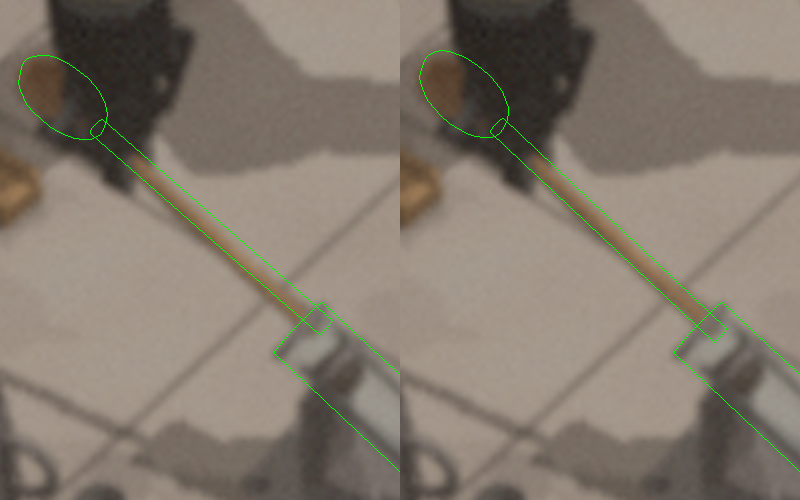

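The right panel (24°) matches the handle from (530,155) to (715,330), so the spoon is now aligned with the tube. I'll centre it in the bore and push along the axis.

{"name": "apply_moves", "arguments": {"targets": [{"translation": [-0.03,0,0.06],"twist": 0,"hand": 0},{"translation": [-0.02,0,0.06],"twist": 0,"hand": 0},{"translation": [0,0,0],"twist": 0,"hand": 0},{"translation": [0.09,0,0.04],"twist": 0,"hand": 0},{"translation": [0,0,0],"twist": 0,"hand": 0}]}}

```text
time: 15.1
tool_pos: [0.5952, -0.1317, 0.1925]
tool_rot: [-0.001, 0.695, 0.719, 0.0]
contact_force: [0.0, -0.0, -0.5]
gripper_width: 0.117
grasp_force: 59.3
```

{"name": "apply_moves", "arguments": {"targets": [{"translation": [0.091,0,0.041],"twist": 0,"hand": 0},{"translation": [0.091,0,0.041],"twist": 0,"hand": 0},{"translation": [0,0,0],"twist": 0,"hand": 0}]}}

```text
time: 15.4
tool_pos: [0.5949, -0.1129, 0.1848]
tool_rot: [-0.001, 0.695, 0.719, 0.001]
contact_force: [-0.4, -0.7, -0.1]
gripper_width: 0.12
grasp_force: 59.5
```

```bash
python3 st.py
```

```text
[ 0.5948928  -0.11292618  0.1847936 ] [-0.36268682 -0.68762196 -0.0815395 ] 0.03294757014778926 [(array([0.58925504, 0.05812505, 0.16192124]), [-0.2, 39.8, 46.1]), (array([0.5896866 , 0.04503141, 0.11682816]), [-0.1, 46.2, -0.4])]
```

{"name": "apply_moves", "arguments": {"targets": [{"translation": [0.091,0,0.041],"twist": 0,"hand": 0},{"translation": [0.091,0,0.041],"twist": 0,"hand": 0},{"translation": [0.091,0,0.041],"twist": 0,"hand": 0}]}}

```text
time: 15.7
tool_pos: [0.5936, -0.086, 0.1718]
tool_rot: [-0.001, 0.696, 0.718, 0.0]
contact_force: [-0.5, 0.5, -0.5]
gripper_width: 0.115
grasp_force: 59.7
```

{"name": "apply_moves", "arguments": {"targets": [{"translation": [0.091,0,0.041],"twist": 0,"hand": 0},{"translation": [0.091,0,0.041],"twist": 0,"hand": 0}]}}

```text
time: 15.9
tool_pos: [0.5932, -0.0679, 0.1637]
tool_rot: [-0.0, 0.696, 0.718, -0.0]
contact_force: [1.1, -0.4, -0.2]
gripper_width: 0.119
grasp_force: 59.7
```

```bash
python3 st.py
```

```text
[ 0.59319271 -0.06790872  0.16374145] [ 1.06537709 -0.4404832  -0.20836123] 0.03237986992603803 [(array([0.58765206, 0.10314568, 0.14086909]), [-0.3, 89.6, 45.2]), (array([0.58807618, 0.0900518 , 0.09577602]), [-0.3, 95.9, -1.3])]
```

No push force at a depth of 96 mm is suspicious, so I'll look before going on.

Run:
```python
from h import *
s=state();p=s["tool_pos"];q=s["tool_rot"];w=2*np.arctan2(q[2],q[1])-np.pi/2;print(p,s["contact_force"],s["ft_torque"])
im=[];k=6
for c in C:
  f=grab_frame(c)[:,:,::-1].copy();f=cv2.resize(f,None,fx=k,fy=k,interpolation=cv2.INTER_CUBIC)
  for q in("capsule","spoon"): print(c,q,[(np.round(d["point"],3),round(d["score"],2),np.round(1e3*np.array([(d["point"]-MO)@e for e in(SX,DC,UC)]))) for d in recognise(c,q)])
  f=cv2.convertScaleAbs(f,alpha=1.6)
  for P in [pose(P+[0,.043,0],p[0],p[1],w,p[2]+.0024,np.radians(24)) for P in SPOON[:1]]+[pose(P,.589,.0715,.0325) for P in TUBE]: cv2.polylines(f,[cv2.convexHull(((proj(c,P)+.5)*k).astype(np.int32))],1,(0,255,0),1)
  u=proj(c,np.array([[.59,.06,.10]]))[0]*k;x,y=u.astype(int);im.append(f[y-270:y+270,x-200:x+200])
cv2.imwrite("pics/f.png",np.hstack(im))
```

```text
[ 0.59319271 -0.06790872  0.16374145] [ 1.06537709 -0.4404832  -0.20836123] [ 0.00784154 -0.00933011  0.01666959]
scene capsule []
scene spoon [(array([ 0.602, -0.117,  0.187]), 0.51, array([   6., -131.,   -2.]))]
top capsule []
top spoon [(array([ 0.587, -0.113,  0.188]), 0.43, array([  -8., -128.,    1.]))]
```

View pics/f.png

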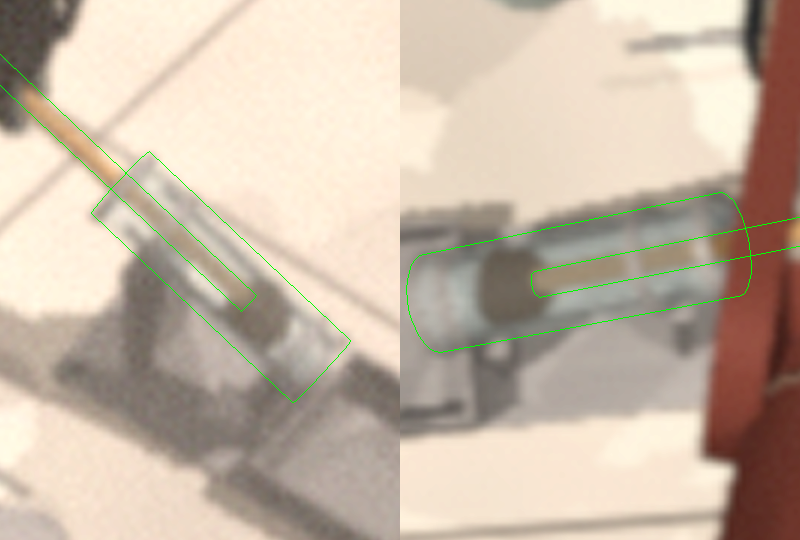

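The handle is centred in the tube and its end, at (250,300) left, is against the capsule's lid. The capsule has moved from near the mouth to about 95 mm down. Continuing.

{"name": "apply_moves", "arguments": {"targets": [{"translation": [0.091,0,0.041],"twist": 0,"hand": 0},{"translation": [0.091,0,0.041],"twist": 0,"hand": 0},{"translation": [0.091,0,0.04],"twist": 0,"hand": 0},{"translation": [0,0,0],"twist": 0,"hand": 0}]}}

```text
time: 16.6
tool_pos: [0.5936, -0.0414, 0.1532]
tool_rot: [0.001, 0.696, 0.718, 0.001]
contact_force: [1.9, -2.4, 1.6]
gripper_width: 0.119
grasp_force: 59.8
```

{"name": "apply_moves", "arguments": {"targets": [{"translation": [0.091,0,0.041],"twist": 0,"hand": 0},{"translation": [0.05,0,0.022],"twist": 0,"hand": 0},{"translation": [0,0,0],"twist": 0,"hand": 0}]}}

```text
time: 16.9
tool_pos: [0.5936, -0.0282, 0.1477]
tool_rot: [0.002, 0.696, 0.718, 0.001]
contact_force: [2.6, -4.6, 4.1]
gripper_width: 0.117
grasp_force: 60.0
```

```bash
python3 st.py
python3 - <<'E'
from h import *
for c in C:
  grab_frame(c)
  for q in("capsule","spare_capsule"):print(c,q,[(np.round(d["point"],3),round(d["score"],2)) for d in recognise(c,q)])
E
```

```text
[ 0.59364404 -0.02816862  0.14765607] [ 2.60466781 -4.63585174  4.1408657 ] 0.03163098860956781 [(array([0.58823148, 0.14288988, 0.12478371]), [1.6, 132.4, 46.7]), (array([0.5886458 , 0.12979569, 0.07969063]), [1.6, 138.8, 0.1])]
scene capsule []
scene spare_capsule [(array([0.469, 0.294, 0.016]), 0.44)]
top capsule [(array([ 0.548, -0.397,  0.023]), 0.57)]
top spare_capsule [(array([ 0.679, -0.308,  0.09 ]), 0.67), (array([0.458, 0.284, 0.024]), 0.62)]
```

{"name": "apply_moves", "arguments": {"targets": [{"translation": [0.05,0,0.022],"twist": 0,"hand": 0},{"translation": [0.04,0,0.018],"twist": 0,"hand": 0},{"translation": [0,0,0],"twist": 0,"hand": 0}]}}

```text
time: 17.5
tool_pos: [0.5933, -0.0204, 0.1439]
tool_rot: [0.003, 0.696, 0.718, 0.0]
contact_force: [1.7, -7.4, 5.2]
gripper_width: 0.121
grasp_force: 59.8
```

```bash
python3 st.py
python3 - <<'E'
from h import *
tr=np.array([.589-.114*np.sin(.0325),.0715+.114*np.cos(.0325),.01])
for c in C:
  f=grab_frame(c);u=proj(c,np.array([tr]))[0].astype(int);uu=proj(c,np.array([MO+.155*DC]))[0].astype(int)
  for n,v in(("tray",u),("exit",uu)): print(c,n,v)
  for q in("capsule","spare_capsule"):print(c,q,[(np.round(d["point"],3),round(d["score"],2)) for d in recognise(c,q)])
  np.save(f"f_{c}.npy",f)
  m=cv2.cvtColor(f,cv2.COLOR_RGB2HSV);x,y=u;b=f[y-25:y+25,x-30:x+40].astype(int);br=(b[...,0]-b[...,2]>18)&(b.sum(2)<300)
  print(br.sum(),np.argwhere(br).mean(0)+[y-25,x-30] if br.any() else "")
E
```

```text
[ 0.59331854 -0.02035534  0.14393521] [ 1.73572888 -7.38374547  5.23860029] 0.03126987018938965 [(array([0.58796776, 0.15070511, 0.12106284]), [1.6, 141.0, 46.4]), (array([0.58837735, 0.13761076, 0.07596977]), [1.6, 147.4, -0.1])]
scene tray [289 226]
scene exit [280 209]
scene capsule []
scene spare_capsule [(array([0.468, 0.293, 0.016]), 0.58), (array([ 0.555, -0.385,  0.024]), 0.58)]
60 [224.53333333 275.26666667]
top tray [204 204]
top exit [215 198]
top capsule []
top spare_capsule [(array([0.459, 0.283, 0.022]), 0.52)]
252 [203.40079365 236.68253968]
```

{"name": "apply_moves", "arguments": {"targets": [{"translation": [0.027,0,0.012],"twist": 0,"hand": 0},{"translation": [0,0,0],"twist": 0,"hand": 0},{"translation": [0,0,0],"twist": 0,"hand": 0}]}}

```text
time: 18.1
tool_pos: [0.5933, -0.0182, 0.1429]
tool_rot: [0.003, 0.696, 0.718, -0.0]
contact_force: [2.3, -9.6, 7.4]
gripper_width: 0.118
grasp_force: 59.9
```

```bash
python3 st.py
python3 - <<'E'
from h import *
# change detection against the previous frames near exit/tray
for c in C:
  a=np.load(f"f_{c}.npy").astype(int);b=grab_frame(c).astype(int);u=proj(c,np.array([MO+.155*DC]))[0].astype(int)
  d=np.abs(cv2.GaussianBlur((a-b).astype(np.float32),(5,5),0)).sum(2)[u[1]-35:u[1]+35,u[0]-50:u[0]+50];print(c,u,d.max(),(d>30).sum(),np.argwhere(d>30).mean(0)+[u[1]-35,u[0]-50] if (d>30).any() else "")
E
```

```text
[ 0.5932804  -0.01818012  0.14285234] [ 2.29112687 -9.61901427  7.41050011] 0.03128640372771341 [(array([0.58792679, 0.15288024, 0.11997997]), [1.6, 143.5, 46.3]), (array([0.5883366, 0.1397859, 0.0748869]), [1.6, 149.8, -0.2])]
scene [280 209] 58.21875 23 [185.39130435 249.65217391]
top [215 198] 112.56641 353 [193.06798867 245.93484419]
```

Run:
```python
from h import *
s=state();p=s["tool_pos"]
im=[];k=6
for c in C:
  f=grab_frame(c)[:,:,::-1].copy();f=cv2.resize(f,None,fx=k,fy=k,interpolation=cv2.INTER_CUBIC)
  f=cv2.convertScaleAbs(f,alpha=1.6)
  for n in(0,50,100,130,140,150):
    for r in(-.02,.02):
      u=proj(c,np.array([MO+n/1e3*DC+r*SX]))[0];cv2.circle(f,tuple(((u+.5)*k).astype(int)),3,(0,255,0),1)
  u=proj(c,np.array([[.59,.075,.10]]))[0]*k;x,y=u.astype(int);im.append(f[y-290:y+290,x-200:x+200])
cv2.imwrite("pics/g.png",np.hstack(im))
```

```text
(no output)
```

View pics/g.png

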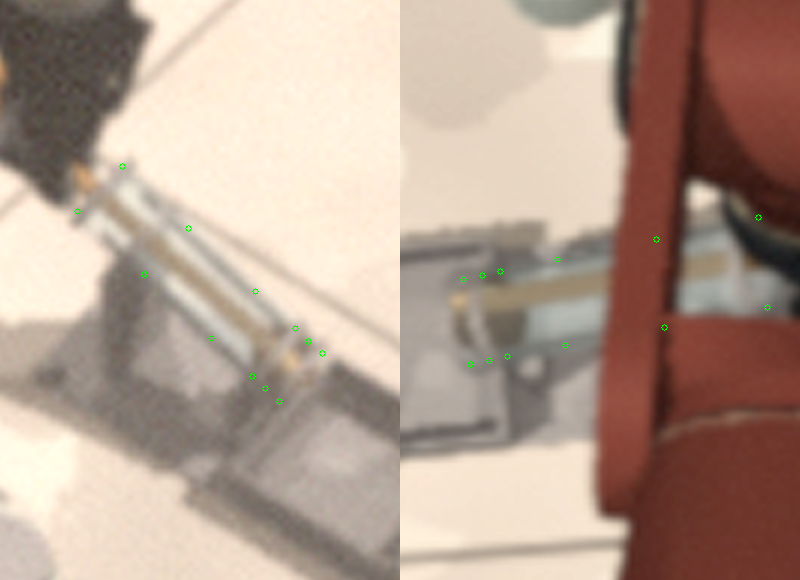

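The handle end is at the exit, (297,360) left and (457,300) right. It rides in the upper part of the bore above the capsule, which sits nose-down at (485,320) right. I'll withdraw to near the mouth, pitch the tip lower and push low on the lid.

{"name": "apply_moves", "arguments": {"targets": [{"translation": [-0.091,0,-0.041],"twist": 0,"hand": 0},{"translation": [-0.182,0,-0.081],"twist": 0,"hand": 0},{"translation": [-0.182,0,-0.081],"twist": 0,"hand": 0},{"translation": [-0.182,0,-0.081],"twist": 0,"hand": 0},{"translation": [-0.182,0,-0.081],"twist": 0,"hand": 0},{"translation": [-0.182,0,-0.081],"twist": 0,"hand": 0},{"translation": [-0.182,0,-0.081],"twist": 0,"hand": 0},{"translation": [0,0,0],"twist": 0,"hand": 0}]}}

```text
time: 19.1
tool_pos: [0.5964, -0.1373, 0.1956]
tool_rot: [0.002, 0.697, 0.717, 0.0]
contact_force: [-0.3, 0.0, -0.7]
gripper_width: 0.118
grasp_force: 59.3
```

{"name": "apply_moves", "arguments": {"targets": [{"translation": [0.04,0,-0.09],"twist": 0,"hand": 0},{"translation": [0.04,0,-0.09],"twist": 0,"hand": 0},{"translation": [0.04,0,-0.09],"twist": 0,"hand": 0},{"translation": [0,0,0],"twist": 0,"hand": 0}]}}

```text
time: 19.5
tool_pos: [0.5957, -0.1213, 0.2222]
tool_rot: [0.001, 0.695, 0.719, 0.0]
contact_force: [0.5, -1.1, -2.6]
gripper_width: 0.121
grasp_force: 60.5
```

```bash
cat > st2.py <<'E'
from h import *
import sys
s=state();p=s["tool_pos"]+[0,0,.0024];f=s["contact_force"]
print("t",s["time"],"F tube x,y,z",[round(float(f@e),1) for e in(SX,DC,UC)],"grip tube",[round(1e3*float((p-MO)@e),1) for e in(SX,DC,UC)])
E
python3 st2.py
python3 - <<'E'
from h import *
s=state();p=s["tool_pos"]+[0,0,.0024];q=s["tool_rot"];w=2*np.arctan2(q[2],q[1])-np.pi/2
c="scene";f=grab_frame(c)
# handle pitch from wood-coloured pixels between the fingers and the mouth
best=[]
hsv=cv2.cvtColor(f,cv2.COLOR_RGB2HSV).astype(int);wood=((f[...,0].astype(int)-f[...,2])>35).astype(float)
for a in np.arange(14,40,1.):
  P=cyl(-.0*Y,Y,X,Z,.006,.13)+[0,.02,0]
  r=render(c,[pose(P,p[0],p[1],w,p[2],np.radians(a))]);best.append((round(float((r*wood).sum()/r.sum()),3),a))
print(sorted(best)[::-1][:4])
E
```

```text
t 19.5 F tube x,y,z [0.4, 0.0, -2.9] grip tube [0.5, -149.7, 30.4]
[(0.888, np.float64(31.0)), (0.862, np.float64(32.0)), (0.855, np.float64(30.0)), (0.823, np.float64(33.0))]
```

{"name": "apply_moves", "arguments": {"targets": [{"translation": [-0.037,0,0.083],"twist": 0,"hand": 0},{"translation": [-0.036,0,0.082],"twist": 0,"hand": 0},{"translation": [0.137,0,0.061],"twist": 0,"hand": 0},{"translation": [0.137,0,0.061],"twist": 0,"hand": 0},{"translation": [0.137,0,0.061],"twist": 0,"hand": 0},{"translation": [0.137,0,0.061],"twist": 0,"hand": 0},{"translation": [0.137,0,0.061],"twist": 0,"hand": 0},{"translation": [0,0,0],"twist": 0,"hand": 0}]}}

```text
time: 20.35
tool_pos: [0.5925, -0.0588, 0.1723]
tool_rot: [-0.001, 0.695, 0.719, -0.0]
contact_force: [-0.5, 0.1, -0.5]
gripper_width: 0.121
grasp_force: 60.0
```

```bash
python3 st2.py; python3 -c "
from h import *
for c in C: np.save(f'f_{c}.npy',grab_frame(c))"
```

```text
t 20.35 F tube x,y,z [-0.5, 0.3, -0.4] grip tube [-0.7, -72.2, 10.2]
```

{"name": "apply_moves", "arguments": {"targets": [{"translation": [0.091,0,0.041],"twist": 0,"hand": 0},{"translation": [0.091,0,0.041],"twist": 0,"hand": 0},{"translation": [0,0,0],"twist": 0,"hand": 0}]}}

```text
time: 20.75
tool_pos: [0.5922, -0.042, 0.1646]
tool_rot: [-0.001, 0.695, 0.719, -0.0]
contact_force: [-0.1, 0.6, -0.8]
gripper_width: 0.119
grasp_force: 60.3
```

```bash
python3 st2.py
```

```text
t 20.75 F tube x,y,z [-0.1, 0.9, -0.5] grip tube [-0.4, -53.7, 10.0]
```

{"name": "apply_moves", "arguments": {"targets": [{"translation": [0.046,0,0.02],"twist": 0,"hand": 0},{"translation": [0.046,0,0.02],"twist": 0,"hand": 0},{"translation": [0,0,0],"twist": 0,"hand": 0}]}}

```text
time: 21.05
tool_pos: [0.5922, -0.0332, 0.161]
tool_rot: [-0.0, 0.696, 0.718, -0.0]
contact_force: [1.4, 0.1, -0.7]
gripper_width: 0.116
grasp_force: 60.3
```

```bash
python3 st2.py
```

```text
t 21.05 F tube x,y,z [1.4, 0.4, -0.7] grip tube [-0.2, -44.2, 10.3]
```

{"name": "apply_moves", "arguments": {"targets": [{"translation": [0.046,0,0.02],"twist": 0,"hand": 0},{"translation": [0.046,0,0.02],"twist": 0,"hand": 0},{"translation": [0,0,0],"twist": 0,"hand": 0}]}}

```text
time: 21.35
tool_pos: [0.5918, -0.024, 0.157]
tool_rot: [-0.0, 0.696, 0.719, -0.0]
contact_force: [-0.3, 0.1, -0.3]
gripper_width: 0.12
grasp_force: 60.3
```

```bash
cat > dif.py <<'E'
from h import *
for c in C:
  a=np.load(f"f_{c}.npy").astype(int);b=grab_frame(c).astype(int);np.save(f"g_{c}.npy",b.astype(np.uint8))
  for n,P in (("exit",MO+.14*DC),("tray",np.array([.5853,.1854,.02]))):
    u=proj(c,np.array([P]))[0].astype(int);d=np.abs(cv2.GaussianBlur((a-b).astype(np.float32),(5,5),0)).sum(2)
    w=d[u[1]-10:u[1]+11,u[0]-10:u[0]+11];print(c,n,round(w.max()),(w>30).sum())
  print(c,[(np.round(d["point"],3),round(d["score"],2)) for d in recognise(c,"capsule")])
E
python3 st2.py; python3 dif.py
```

```text
t 21.35 F tube x,y,z [-0.3, 0.2, -0.2] grip tube [-0.2, -34.2, 10.4]
scene exit 117 130
scene tray 162 118
scene []
top exit 228 206
top tray 228 203
top [(array([0.584, 0.176, 0.027]), 0.68)]
```

The top camera now finds the capsule in the tray at (0.584, 0.176, 0.027), and both tray patches have changed. Withdrawing the spoon.

{"name": "apply_moves", "arguments": {"targets": [{"translation": [-0.137,0,-0.061],"twist": 0,"hand": 0},{"translation": [-0.228,0,-0.102],"twist": 0,"hand": 0},{"translation": [-0.274,0,-0.122],"twist": 0,"hand": 0},{"translation": [-0.274,0,-0.122],"twist": 0,"hand": 0},{"translation": [-0.274,0,-0.122],"twist": 0,"hand": 0},{"translation": [-0.274,0,-0.122],"twist": 0,"hand": 0},{"translation": [-0.274,0,-0.122],"twist": 0,"hand": 0},{"translation": [0,0,0],"twist": 0,"hand": 0}]}}

```text
time: 22.35
tool_pos: [0.5984, -0.2026, 0.2379]
tool_rot: [0.003, 0.697, 0.717, 0.0]
contact_force: [-0.6, 0.1, -0.4]
gripper_width: 0.123
grasp_force: 60.3
```

```bash
python3 st2.py; python3 dif.py
python3 - <<'E'
from h import *
for c in C:
  b=np.load(f"g_{c}.npy")
  for q in ("capsule",):
    for d in regions_of(c,q): m=d["pixels"];print(c,d["score"],m.sum(),np.argwhere(m).mean(0)[::-1],"tray px",proj(c,np.array([[.5853,.1854,.02]]))[0],"exit",proj(c,np.array([MO+.15*DC]))[0])
E
```

```text
t 22.35 F tube x,y,z [-0.5, 0.3, -0.3] grip tube [0.5, -230.4, 11.7]
scene exit 136 90
scene tray 164 209
scene [(array([0.601, 0.185, 0.026]), 0.59)]
top exit 224 217
top tray 224 196
top [(array([0.585, 0.178, 0.029]), 0.58)]
```

Both cameras see the capsule in the tray. Moving to the clear spot nearer the robot to lay the spoon down.

{"name": "apply_moves", "arguments": {"targets": [{"translation": [-0.05,-0.3,0],"twist": 0,"hand": 0},{"translation": [0,-0.4,0],"twist": 0,"hand": 0},{"translation": [0,-0.4,0],"twist": 0,"hand": 0},{"translation": [0,-0.4,0.1],"twist": 0,"hand": 0},{"translation": [0,0,0.4],"twist": 0,"hand": 0},{"translation": [0,0,0.4],"twist": 0,"hand": 0},{"translation": [0,0,0.3],"twist": 0,"hand": 0},{"translation": [0,0,0.1],"twist": 0,"hand": 0}]}}

```text
time: 23.45
tool_pos: [0.4454, -0.2055, 0.1005]
tool_rot: [-0.004, 0.695, 0.719, -0.001]
contact_force: [-0.6, 0.5, -0.6]
gripper_width: 0.119
grasp_force: 60.3
```

{"name": "apply_moves", "arguments": {"targets": [{"translation": [0,0,0.15],"twist": 0,"hand": 0},{"translation": [0,0,0.15],"twist": 0,"hand": 0},{"translation": [0,0,0.15],"twist": 0,"hand": 0},{"translation": [0,0,0.1],"twist": 0,"hand": 0},{"translation": [0,0,0],"twist": 0,"hand": 0}]}}

```text
time: 23.95
tool_pos: [0.4481, -0.2074, 0.0494]
tool_rot: [-0.001, 0.696, 0.718, 0.0]
contact_force: [0.4, 0.4, 1.1]
gripper_width: 0.118
grasp_force: 58.4
```

{"name": "apply_moves", "arguments": {"targets": [{"translation": [0,0,0.1],"twist": 0,"hand": 0},{"translation": [0,0,0.08],"twist": 0,"hand": 0},{"translation": [0,0,0.04],"twist": 0,"hand": 0},{"translation": [0,0,0],"twist": 0,"hand": 0},{"translation": [0,0,0],"twist": 0,"hand": 0}]}}

```text
time: 24.45
tool_pos: [0.4476, -0.2074, 0.0274]
tool_rot: [-0.001, 0.696, 0.718, 0.0]
contact_force: [-0.5, 0.1, 1.7]
gripper_width: 0.118
grasp_force: 58.4
```

{"name": "apply_moves", "arguments": {"targets": [{"translation": [0,0,0],"twist": 0,"hand": 0.25},{"translation": [0,0,0],"twist": 0,"hand": 0.4},{"translation": [0,0,0],"twist": 0,"hand": 0.6},{"translation": [0,0,0],"twist": 0,"hand": 0.6},{"translation": [0,0,-0.1],"twist": 0,"hand": 0.6},{"translation": [0,0,-0.3],"twist": 0,"hand": 0.6},{"translation": [0,0,-0.4],"twist": 0,"hand": 0.6},{"translation": [0,0,-0.4],"twist": 0,"hand": 0.6}]}}

```text
time: 25.25
tool_pos: [0.4475, -0.2075, 0.1493]
tool_rot: [-0.0, 0.696, 0.718, -0.0]
contact_force: [0.7, -0.7, -0.2]
gripper_width: 0.598
grasp_force: 0.0
```

{"name": "apply_moves", "arguments": {"targets": [{"translation": [-0.4,0,-0.2],"twist": 0,"hand": 0.6},{"translation": [-0.4,0,0],"twist": 0,"hand": 0.6},{"translation": [-0.4,0,0],"twist": 0,"hand": 0.6},{"translation": [-0.3,0,0],"twist": 0,"hand": 0.6},{"translation": [0,0,0],"twist": 0,"hand": 0.6}]}}

```text
time: 25.75
tool_pos: [0.4526, -0.361, 0.169]
tool_rot: [0.001, 0.697, 0.717, -0.0]
contact_force: [-0.4, -0.3, -0.5]
gripper_width: 0.601
grasp_force: 0.0
```

Run:
```python
from h import *
print(state()["tool_pos"])
M={};R={}
for c in C:
  grab_frame(c)
  for q in("capsule","spoon","spare_capsule","cup","milk_jug","moka_top","scoop","sugar_jar","canister"): print(c,q,[(np.round(d["point"],3),round(d["score"],2)) for d in recognise(c,q)][:2])
  r=[d["pixels"] for q in("spoon","spoon_tip","spoon_neck") for d in regions_of(c,q)]
  e=render(c,[pose(P,.443,-.164,.03,.006) for P in SPOON])
  M[c]=max(r,key=lambda m:np.minimum(m,e).sum()/np.maximum(m,e).sum()).astype(float)
  print(c,fit({c:M[c]},SPOON,[.443,-.164,.03],.006))
print(fit(M,SPOON,[.443,-.164,.03],.006))
```

```text
[ 0.4525505  -0.36103912  0.1689533 ]
scene capsule [(array([0.604, 0.185, 0.023]), 0.51)]
scene spoon [(array([ 0.451, -0.21 ,  0.009]), 0.59)]
scene spare_capsule [(array([0.467, 0.293, 0.016]), 0.44)]
scene cup [(array([0.39 , 0.364, 0.036]), 0.83)]
scene milk_jug [(array([ 0.758, -0.148,  0.052]), 0.59), (array([0.651, 0.42 , 0.132]), 0.49)]
scene moka_top [(array([ 0.703, -0.292,  0.078]), 0.69), (array([0.6  , 0.136, 0.006]), 0.54)]
scene scoop [(array([0.604, 0.184, 0.024]), 0.25)]
scene sugar_jar [(array([0.788, 0.103, 0.087]), 0.77)]
scene canister [(array([0.65 , 0.418, 0.133]), 0.8), (array([0.6  , 0.075, 0.123]), 0.43)]
scene (array([ 0.44891857, -0.16879231,  0.02352222]), np.float64(0.16426905132192848))
top capsule [(array([0.585, 0.178, 0.027]), 0.7), (array([0.582, 0.067, 0.119]), 0.18)]
top spoon [(array([ 0.445, -0.224,  0.012]), 0.56)]
top spare_capsule [(array([0.458, 0.284, 0.024]), 0.6), (array([ 0.444, -0.225,  0.01 ]), 0.26)]
top cup [(array([0.392, 0.365, 0.023]), 0.74)]
top milk_jug [(array([ 0.769, -0.16 ,  0.046]), 0.67)]
top moka_top [(array([ 0.679, -0.307,  0.089]), 0.62), (array([ 0.448, -0.228,  0.011]), 0.31)]
top scoop [(array([ 0.723, -0.063,  0.019]), 0.49)]
top sugar_jar [(array([0.766, 0.088, 0.085]), 0.92), (array([ 0.556, -0.389,  0.023]), 0.19)]
top canister [(array([0.612, 0.386, 0.132]), 0.68)]
top (array([ 0.44642505, -0.17181048,  0.03330194]), np.float64(0.11181281706180768))
(array([ 0.44689786, -0.17176639,  0.02878011]), np.float64(0.16207047181138823))
```

```bash
python3 -c "
from plant import *
print(job_done())"
```

```text
the job is handed in; nothing more can be done
None
```

The job is handed in: both cameras show the capsule in the catch tray, the spoon lying flat on the ledge clear of the dispenser, and the other things where they stood. On the first push the handle rode over the capsule near the exit (about 12 N at the wrist), so I drew it back and pushed again lower on the lid.

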